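# Third hand: lock the end stop and hold the spindle against it

## Task

A fitter is about to strap the long steel spindle into the V-block fixture and needs a third hand. First swing the red lever of the stop's lock collar over to its red locked mark, so that the anvil is fed out and locked at its set length; then lay the spindle in both V-blocks and push it endwise against the anvil. Finish while still gripping it and pushing: keep a steady push of about 10 N on the anvil, never ramming it, and leave the other things on the bench where they are.

Things in the scene. Friction and masses are not known exactly. Their poses are not given: they have to be found in the camera images.
- fixture: Staging fixture, fixed. Origin: centre of its base's underside (base 100 x 280 x 12 mm, x by y), z up, y along the V grooves towards the stop. Grey V-blocks stand at y = -90 and +30 mm (each 50 mm long in y, tops 50 mm above the underside); between them a 70 mm gap for the fingers, floor 12 mm high. Dark stop bracket from y = 101 to 136 mm, up to 71 mm high; only the lever stands higher
- vee_mid (a point): Middle of the gap between the V-blocks, on the axis that the spindle takes when it lies in both vees (fixture x = 0, y = -30, z = 44 mm). The spindle's centre lies here when it touches the anvil of the locked stop
- collar (a joint): Angle (rad) of the stop's lock collar, a 39 mm ring on the fixture's axis. 0 = open, lever leaning 0.70 rad from upright to fixture +x (black line). Grows as the lever swings over the top to -x; 1.40 = locked, 0.70 rad past upright, on the red line (1.25 up counts); dead stop 1.45. Its self-holding thread feeds the anvil out 6 mm from 0 to 1.40; it stays where left
- lever_pad (a point): Centre of the red pad on the collar's lever: disc 18 mm in diameter, 14 mm thick along fixture y, 52 mm from the collar's axis. That axis is parallel to fixture y at x = 0, 44 mm above the underside; the pad is at fixture y = 95 mm. The arm below it is 10 mm square. About 2 to 3 N at the pad turns it
- anvil: Domed brass-tipped anvil of the stop, 17 mm in diameter; origin at the tip of the dome, facing fixture -y. Tip at fixture y = 76 mm when open, 70 mm when locked, on the axis 44 mm above the underside. Rigid when locked: under 1 mm of give at 10 N (the vee faces are oiled: little friction)
- spindle: The part: turned steel spindle, 200 mm long, origin at its centre, y along its axis, ends alike. Middle: waist 21 mm in diameter, 60 mm long (grip here); each side a 24 mm journal 58 mm long (lies in the vees), then a 16 mm spigot. 0.3 to 0.65 kg. Starts on the bare bench (3 mm below the mat), before the projector cabinet: front face at world x = 0.55 m, y -0.58 to -0.12, 0.35 m high; keep clear
- bush: Bystander: flanged steel bush, flange 50 mm, 35 mm high, origin under its centre
- shaft_b: Bystander: short stepped shaft, 25 x 138 mm, lying; origin under its centre
- ring_gauge: Bystander: dark setting ring, 70 mm across, 18 mm high, origin under its centre
- parts_bin: Bystander: blue bin of washers and pins, 150 x 68 x 50 mm, origin under its centre
Not all that is in view belongs to the job. Leave any blue look-alike of the spindle alone.

How it is judged:
On the way, in this order (a step that is already met when the one before it is completed fails the run):
1. the lock collar is turned to its locked mark (value of joint collar above 1.25 rad), for 0.2 s.
2. the spindle lies in both vees, held by the gripper, pressed on the anvil with 5 to 18 N for 1.5 s (value of joint collar above 1.25 rad and contact force between spindle and anvil between 5 and 18 N and contact force between the fingers and spindle above 2 N and distance between spindle and vee_mid below 0.004 m and angle between the y axis of spindle and the y axis of fixture, either way round below 0.05 rad), for 1.5 s.
At the end, for the whole second after the job is handed in: The program has ended with the gripper still holding the spindle: collar at 1.25 rad or more, spindle at rest in both vees (centre within 4 mm of the V axis point, axis within 0.05 rad), pressed on the anvil with 5 to 18 N throughout the last second (all of step 2 and linear speed of spindle below 0.02 m/s); the arm keeps its last pose, push and grip.
It fails at once if the anvil is rammed (over 40 N) (contact force between anything else and anvil above 40 N).
It fails at once if a bystander is pushed more than 25 mm away (distance of any of bush, shaft_b, ring_gauge, parts_bin from where it was at the start of the episode above 0.025 m).
It also fails if it takes over 72 s, if anything falls off the work surface, if the arm or the gripper's body presses on something with over 40 N, if the wrist force passes 120 N, or if a joint passes its speed limit or range.

## Robot

A 6-joint arm with a two-finger parallel gripper is mounted at the origin on a cart in front of the work surface, level with it; the furniture and walls round the work are solid. World frame = base frame: x ahead of the robot, y to its left, z up, the work surface at z = 0. Lengths are in m, angles in rad, forces in N, time in s.
With the tool pointing down it reaches from about 0.3 to 0.85 m from the base axis. Payload 4.2 kg.
Tool frame: the origin (TCP) lies on the centre line of the jaws, within the pads' length; the fingertips stand 14 mm ahead of it and the grasp point (between the pads) lies 5 mm behind it (r.tcp_to_tips is the distance from the TCP to the fingertips, in m); z points along the fingers, y is the line along which they close (so a half turn about z gives the same grasp; the last joint's range is limited). The gripper opens to 91 mm and grips with 3 to 60 N. Pads are 32 mm wide; open, the fingers measure 118 mm over their backs; the gripper's body (76 mm by 178 mm) begins 60 mm behind the grasp point.
Start: joints at [-1.281, 0.32, 1.565, -0, 1.257, -0.02], TCP at [0.175, -0.548, 0.192] pointing down, gripper open.
Joint ranges: [-3.11, 3.11], [-0.84, 2.01], [0.21, 2.61], [-1.34, 4.49], [0.05, 2.63], [-2.56, 2.56]. Speed limits (rad/s): [2.57, 2.57, 3.14, 3.14, 3.14, 3.14].

## Interface

Orientations are given as a unit quaternion [x, y, z, w].
In Python, from bench import r gives the robot as it stands.
- The arm moves only by the tool step_arm, never from a script. Its argument "steps" is a list that holds one entry, the list of rows, each a list of 7 numbers: the shift along the tool's x, y, z in units of 40 mm (1.0 is 40 mm), then the turn, a rotation vector about the tool's x, y, z in units of 5 degrees (1.0 is 5 degrees), then the finger opening in mm, from 0 to 91.2. In form: [[[dx, dy, dz, wx, wy, wz, hand], ...]]. A call has 1 to 8 rows; each row shifts and turns the commanded pose from where the row before left it, along the tool's axes as they then stand; what a row does not reach is not made up. A row lasts 1/12 s, in which the tool goes at most 41.7 mm and 7.16 degrees, less where a joint would pass 70% of its speed; a pose out of reach is approached as far as the arm can. A call is refused whole if a number of a shift passes 1 or a number of a turn 1, either way. A call with a gripper value outside its range is refused whole. The fingers move at their own pace and stop on an object; the grip force is fixed at half the most. Time passes only in rows, so rows that do not move let the fingers close. It gives the time, the measured TCP pose, the force, the opening and the grip force at its end, in the units of the state.
- r.state(): the state, without advancing time (a new reading comes with each control period).
- r.capture(name): name is "side" or "top"; returns a dict with "image" (400x640x3 uint8, blue, green, red), "z_map" (400x640 float32, m along the optical axis (not along the pixel's ray), 0 where there is no reading), "K" (3x3 intrinsics, pixels), "pose" (4x4, takes a point from camera to world coordinates). Camera axes: x right, y up, looking along -z (the intrinsics and any distortion apply to the point x, -y, -z); pixel columns grow to the right and rows downward; lengths in m; the calibration is good to about 2 mm. A picture is of the moment at which its call begins.
- r.hand_in(): hands the job in; it is judged then, once.
The state is a dict: "clock": time; "qpos": joint angles; "joint_vel": joint speeds; "joint_efforts": joint torques, N m; "position": TCP position; "tcp_rot": TCP orientation; "wrist_force": force on the tool from outside, world axes, zero at the start; "moment": the same for the moment, N m; "gripper_width": finger opening in m; "grasp_force": force on a finger pad.
Only numpy, scipy, OpenCV 4.12 (cv2) and the standard library are available. Lean on these libraries where they do the work, as an engineer would, in place of code of your own. Each camera call takes 0.05 s, during which the arm holds its last target. There are 200 camera calls.

## Working session

There is one attempt and no reset: what is moved stays moved. The work goes in short steps, Python scripts to look and compute and a tool call to move; the robot and the scene stay as the last step left them, time stands still between calls to the robot, and variables do not carry over. Pictures are saved under pics/ and viewed, at most 10 in all, crops included, and the job is handed in when it is done.

Besides the shell and the picture viewer there is one more tool, called after "Emit:" as name(argument=value, ...) on one line, values as JSON. step_arm: Moves the arm, as the interface text tells. Its arguments: {"type":"object","properties":{"steps":{"type":"array","items":{"type":"array","items":{"type":"array","items":{"type":"number"}}}}},"required":["steps"]}

```bash
ls; mkdir -p pics
python3 - <<'E'
from bench import r
import cv2,numpy as np
s=r.state(); print({k:np.round(v,3).tolist() for k,v in s.items()})
for n in("top","side"):
    c=r.capture(n); cv2.imwrite(f"pics/{n}0.png",c["image"]); np.savez(f"{n}0.npz",**c); print(n,np.round(c["K"],1).tolist(),np.round(c["pose"],3).tolist())
    print([k for k in c])
E
```

```text
pics
{'clock': 0.0, 'qpos': [-1.281, 0.32, 1.566, -0.0, 1.257, -0.02], 'joint_vel': [0.002, -0.001, -0.001, -0.0, -0.001, 0.001], 'joint_efforts': [0.0, -41.245, -23.197, 0.073, 0.046, -0.0], 'position': [0.175, -0.547, 0.191], 'tcp_rot': [0.988, 0.154, -0.0, -0.001], 'wrist_force': [0.308, 0.55, 0.95], 'moment': [0.014, 0.012, 0.062], 'grasp_force': 0.0, 'gripper_width': 0.091}
top [[392.3, 0.0, 313.4], [0.0, 392.3, 192.9], [0.0, 0.0, 1.0]] [[0.024, 0.982, -0.187, 0.262], [-1.0, 0.026, 0.004, -0.199], [0.008, 0.187, 0.982, 1.51], [0.0, 0.0, 0.0, 1.0]]
['image', 'z_map', 'K', 'pose']
side [[473.4, 0.0, 324.7], [0.0, 473.4, 194.2], [0.0, 0.0, 1.0]] [[0.991, 0.097, -0.09, 0.425], [-0.132, 0.664, -0.736, -1.31], [-0.011, 0.741, 0.671, 1.085], [0.0, 0.0, 0.0, 1.0]]
['image', 'z_map', 'K', 'pose']
```

View pics/top0.png

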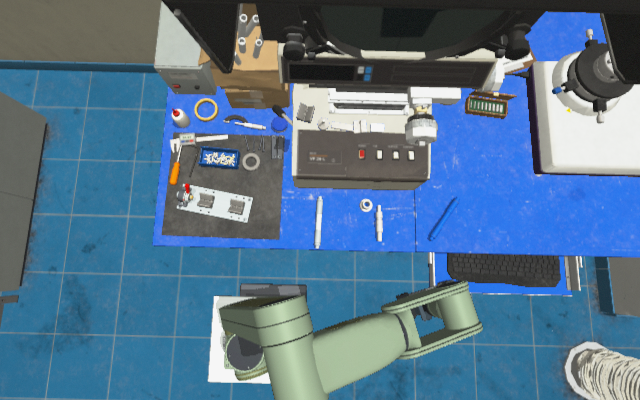

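View pics/side0.png

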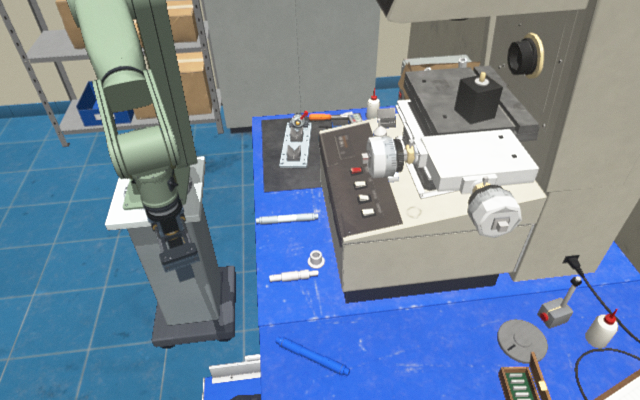

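Top view: fixture at about (213,203), with the stop and red pad at its left end (187,188). The spindle is at (319,222), shaft_b at (379,223), the bush at (367,205) and the blue look-alike at (443,219). Next I'll measure from the depth maps.

```bash
cat > h.py <<'E'
import numpy as np,cv2
def cloud(c):
    K=c["K"];z=c["z_map"].astype(float);v,u=np.mgrid[0:z.shape[0],0:z.shape[1]]
    P=np.stack([(u-K[0,2])/K[0,0]*z,-(v-K[1,2])/K[1,1]*z,-z],-1)
    W=P@c["pose"][:3,:3].T+c["pose"][:3,3]; W[z==0]=np.nan
    return W
def proj(c,p):
    p=np.atleast_2d(p);q=(p-c["pose"][:3,3])@c["pose"][:3,:3];K=c["K"]
    return np.c_[K[0,2]+K[0,0]*q[:,0]/-q[:,2],K[1,2]+K[1,1]*q[:,1]/q[:,2]]
E
python3 - <<'E'
from h import *
for n in("top","side"):
    c=dict(np.load(n+"0.npz"));W=cloud(c);I=c["image"].astype(int)
    red=(I[...,2]>150)&(I[...,1]<70)&(I[...,0]<70)
    m=red&(W[...,0]<0.45)&(W[...,1]>0)&(W[...,2]<.2)
    print(n,"red",m.sum(),np.round(np.nanmean(W[m],0),4),np.argwhere(m).mean(0) if m.any() else 0)
    # spindle
    X,Y,Z=W[...,0],W[...,1],W[...,2]
    for nm,(x0,x1,y0,y1) in dict(sp=(.2,.5,-.27,-.14)).items():
        m=(X>x0)&(X<x1)&(Y>y0)&(Y<y1)&(Z>.004)&(Z<.05)&(I.min(-1)>90)
        q=W[m]; print(nm,m.sum(),np.round(q.min(0),4),np.round(q.max(0),4),np.round(np.median(q,0),4))
        d=q[:,:2]-q[:,:2].mean(0);_,_,vt=np.linalg.svd(d,full_matrices=False);t=d@vt[0]
        print(vt[0],np.round(q[:,:2].mean(0)+vt[0]*(t.min()+t.max())/2,4),np.ptp(t),"w",np.percentile(d@vt[1],[2,50,98]).round(4))
    m=(X>.2)&(X<.48)&(Y>-.25)&(Y<.3)
    print("bench z",np.round(np.nanmedian(Z[(X>.3)&(X<.4)&(Y>-.15)&(Y<-.05)]),4))
    # fixture
    m=(X>.2)&(X<.45)&(Y>-.05)&(Y<.3)&(Z>.007)&(Z<.02)&(I.min(-1)>110)
    q=W[m][:,:2];print("fix",m.sum());rc=cv2.minAreaRect(q.astype(np.float32)*1000);print(rc,np.round(cv2.boxPoints(rc),1).tolist())
c=dict(np.load("top0.npz"))
a=cv2.resize(c["image"][170:250,150:270],None,fx=6,fy=6,interpolation=cv2.INTER_CUBIC)
cv2.imwrite("pics/fix_top.png",a)
c=dict(np.load("side0.npz"))
a=cv2.resize(c["image"][105:175,255:355],None,fx=7,fy=7,interpolation=cv2.INTER_CUBIC)
cv2.imwrite("pics/fix_side.png",a)
E
```

```text
top red 0 [nan nan nan] 0
sp 246 [ 0.3377 -0.2399  0.0057] [ 0.4998 -0.2146  0.0298] [ 0.4197 -0.2259  0.0189]
[-0.99935605  0.03588141] [ 0.4189 -0.226 ] 0.16262608062352615 w [-0.0107 -0.0002  0.011 ]
bench z -0.0043
fix 105
((440.2575988769531, 103.61380004882812), (119.69376373291016, 22.653701782226562), 87.82817840576172) [[426.70001220703125, 44.20000076293945], [449.29998779296875, 43.400001525878906], [453.79998779296875, 163.0], [431.20001220703125, 163.8000030517578]]
side red 0 [nan nan nan] 0
sp 340 [ 0.3359 -0.2457  0.004 ] [ 0.4997 -0.216   0.0274] [ 0.4191 -0.2334  0.0168]
[-0.99935898  0.03579985] [ 0.4177 -0.2327] 0.1636997453554242 w [-0.0123  0.0011  0.008 ]
bench z -0.0024
fix 87
((441.2559509277344, 106.50276184082031), (136.77267456054688, 22.082468032836914), 86.17259979248047) [[425.70001220703125, 39.0], [447.70001220703125, 37.5], [456.79998779296875, 174.0], [434.79998779296875, 175.5]]<stdin>:6: RuntimeWarning: Mean of empty slice
```

View pics/fix_top.png

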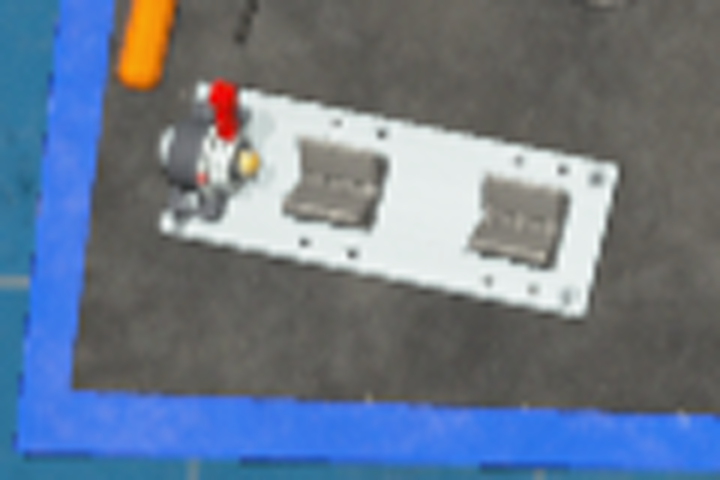

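```bash
cat >> h.py <<'E'
def plane(c,uv,z0):
    uv=np.atleast_2d(uv).astype(float);K=c["K"]
    d=np.c_[(uv[:,0]-K[0,2])/K[0,0],-(uv[:,1]-K[1,2])/K[1,1],-np.ones(len(uv))]@c["pose"][:3,:3].T
    o=c["pose"][:3,3];return o+d*((z0-o[2])/d[:,2])[:,None]
E
python3 - <<'E'
from h import *
print(dict(),end="")
for n in("top","side"):
    c=dict(np.load(n+"0.npz"));W=cloud(c);I=c["image"].astype(int);X,Y,Z=np.moveaxis(W,-1,0)
    print(n,"mat z",np.round(np.nanmedian(Z[(X>.38)&(X<.42)&(Y>.02)&(Y<.15)]),4),"bench",np.round(np.nanmedian(Z[(X>.3)&(X<.4)&(Y>-.21)&(Y<-.19)]),4))
    # spindle
    m=(X>.2)&(X<.545)&(Y>-.27)&(Y<-.18)&(Z>.004)&(Z<.05)&(I.min(-1)>90)
    q=W[m];d=q[:,:2]-q[:,:2].mean(0);_,_,vt=np.linalg.svd(d,full_matrices=False);t=d@vt[0]
    print("sp",m.sum(),vt[0],np.round(q[:,:2].mean(0)+vt[0]*(t.min()+t.max())/2,4),np.ptp(t),"zmax",np.percentile(q[:,2],95).round(4))
    b=[np.round(np.median((d@vt[1])[(t>a)&(t<a+.02)]),4) for a in np.arange(-.1,.1,.02) if ((t>a)&(t<a+.02)).any()];print(b)
    # fixture
    m=((X>.3)&(X<.62)&(Y>-.06)&(Y<.33)&(Z<.08)&(Z>-.01)&(I.min(-1)>125)).astype(np.uint8)
    k,l,st,ce=cv2.connectedComponentsWithStats(m);i=1+st[1:,4].argmax();print("blob",st[i])
    v,u=np.nonzero(l==i);p=plane(c,np.c_[u,v],0.012)[:,:2]
    rc=cv2.minAreaRect((p*1000).astype(np.float32));print("fix",rc);print(np.round(cv2.boxPoints(rc)).tolist())
    red=(I[...,2]>130)&(I[...,1]<60)&(I[...,0]<60)&(X<.6)&(Y>.1)&(Y<.3)&(Z<.2)
    print("red",red.sum(),np.round(np.nanmean(W[red],0),4),np.round(W[red],3).tolist()[:25])
    bz=(Z>.05)&(X>.3)&(X<.6)&(Y>-.06)&(Y<.2)&(Z<.08);print(bz.sum())
E
```

```text
{}top mat z 0.0002 bench -0.0047
sp 296 [-0.99964058  0.02680863] [ 0.4365 -0.2264] 0.1977714261609258 zmax 0.0244
[np.float64(-0.0014), np.float64(0.0027), np.float64(0.0021), np.float64(0.0009), np.float64(-0.0014), np.float64(-0.0006), np.float64(0.0), np.float64(0.0008), np.float64(-0.0011), np.float64(-0.0004)]
blob [ 176  185   77   38 1510]
fix ((498.35455322265625, 176.2549285888672), (280.8226318359375, 102.34349060058594), 79.95551300048828)
[[423.0, 47.0], [524.0, 29.0], [573.0, 306.0], [472.0, 323.0]]
red 27 [0.5406 0.264  0.0828] [[0.552, 0.265, 0.093], [0.553, 0.263, 0.089], [0.553, 0.259, 0.09], [0.548, 0.269, 0.093], [0.549, 0.266, 0.091], [0.548, 0.261, 0.095], [0.549, 0.257, 0.093], [0.546, 0.27, 0.088], [0.544, 0.264, 0.095], [0.545, 0.261, 0.091], [0.545, 0.257, 0.093], [0.542, 0.267, 0.086], [0.541, 0.261, 0.093], [0.543, 0.259, 0.086], [0.54, 0.268, 0.081], [0.539, 0.263, 0.085], [0.54, 0.261, 0.08], [0.536, 0.264, 0.082], [0.537, 0.262, 0.075], [0.534, 0.27, 0.073], [0.533, 0.266, 0.075], [0.534, 0.262, 0.073], [0.531, 0.272, 0.066], [0.531, 0.268, 0.066], [0.5
[... 192 characters left out ...]
025), np.float64(0.0011), np.float64(0.0018), np.float64(0.0009), np.float64(0.0009), np.float64(0.0015), np.float64(0.0017), np.float64(-0.0017)]
blob [ 279  114   33   54 1033]
fix ((503.92047119140625, 200.2406005859375), (351.67840576171875, 102.9354476928711), 80.01336669921875)
[[423.0, 36.0], [524.0, 18.0], [585.0, 364.0], [484.0, 382.0]]
red 14 [0.5417 0.259  0.0807] [[0.546, 0.26, 0.092], [0.55, 0.257, 0.093], [0.546, 0.262, 0.086], [0.549, 0.252, 0.092], [0.542, 0.264, 0.08], [0.545, 0.253, 0.087], [0.549, 0.258, 0.084], [0.538, 0.266, 0.075], [0.541, 0.255, 0.082], [0.534, 0.259, 0.075], [0.538, 0.262, 0.073], [0.542, 0.262, 0.072], [0.533, 0.254, 0.074], [0.529, 0.261, 0.065]]
17
```

View pics/fix_side.png

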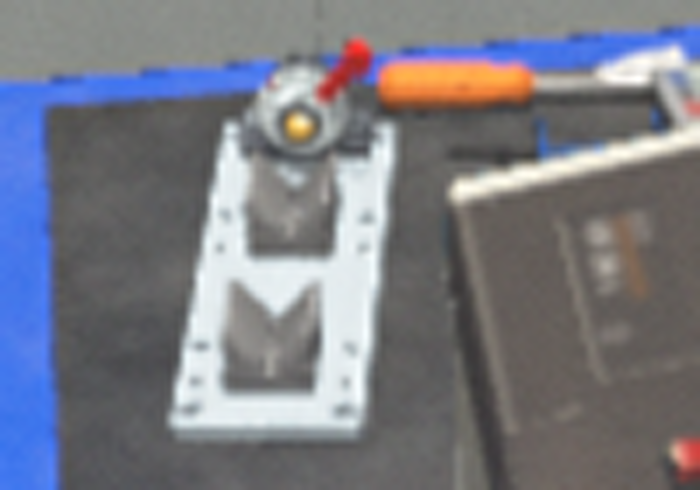

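Side view confirms it: the lever leans to +x (open), and the anvil faces −y. Top fit gives the fixture centre at (0.498, 0.176) with yaw ≈ −0.175. The predicted pad position (0.548, 0.264, 0.084) matches the red pixels.

```bash
cat >> h.py <<'E'
from scipy.spatial.transform import Rotation as R
FC=np.array([.4984,.1763,0]);FY=-.1753
def fx(x,y,z): return FC+R.from_euler('z',FY).apply([x,y,z])
def plan(s,tgt,yaw,n,hand):
    "rows from state s to tool-down pose tgt with tool x at yaw (world)"
    p=np.array(s["position"],float);q=R.from_quat(s["tcp_rot"])
    T=R.from_euler('z',yaw)*R.from_euler('x',np.pi)
    for i in range(n):
        k=n-i
        d=np.round(q.inv().apply((tgt-p)/k)/.04,2)
        w=np.round((q.inv()*T).as_rotvec()/k/np.radians(5),2)
        p=p+q.apply(d*.04);q=q*R.from_rotvec(w*np.radians(5))
        print([*map(float,d),*map(float,w),hand],end=",\n" if (i+1)%8==0 else ",")
    print("\nend",p.round(4))
E
python3 - <<'E'
from h import *
from bench import r
t=fx(33.5e-3,.095,.19);print(t);plan(r.state(),t,np.pi/2+FY,32,40)
E
```

```text
[0.54795492 0.26400154 0.19      ]
[0.47, -0.51, 0.0, -0.0, -0.0, -0.39, 40],[0.49, -0.5, 0.0, -0.0, -0.0, -0.39, 40],[0.5, -0.48, 0.0, -0.0, -0.0, -0.39, 40],[0.52, -0.46, 0.0, -0.0, -0.0, -0.39, 40],[0.54, -0.45, 0.0, -0.0, -0.0, -0.39, 40],[0.55, -0.43, 0.0, -0.0, -0.0, -0.39, 40],[0.57, -0.41, 0.0, -0.0, -0.0, -0.39, 40],[0.58, -0.39, 0.0, -0.0, -0.0, -0.39, 40],
[0.59, -0.37, 0.0, -0.0, -0.0, -0.39, 40],[0.6, -0.35, 0.0, -0.0, -0.0, -0.39, 40],[0.62, -0.33, 0.0, -0.0, -0.0, -0.39, 40],[0.63, -0.31, 0.0, -0.0, -0.0, -0.39, 40],[0.64, -0.29, 0.0, -0.0, -0.0, -0.39, 40],[0.65, -0.26, 0.0, -0.0, -0.0, -0.39, 40],[0.65, -0.24, 0.0, -0.0, -0.0, -0.39, 40],[0.66, -0.22, 0.0, -0.0, -0.0, -0.39, 40],
[0.67, -0.2, 0.0, -0.0, -0.0, -0.39, 40],[0.67, -0.17, 0.0, -0.0, -0.0, -0.39, 40],[0.68, -0.15, 0.0, -0.0, -0.0, -0.39, 40],[0.69, -0.13, 0.0, -0.0, -0.0, -0.39, 40],[0.69, -0.1, 0.0, -0.0, -0.0, -0.39, 40],[0.69, -0.08, 0.0, -0.0, -0.0, -0.39, 40],[0.69, -0.06, 0.01, -0.0, -0.0, -0.39, 40],[0.7, -0.03, 0.0, -0.0, -0.0, -0.39, 40],
[0.7, -0.01, 0.01, -0.0, -0.0, -0.39, 40],[0.7, 0.01, 0.0, -0.0, -0.0, -0.38, 40],[0.69, 0.04, 0.01, -0.0, -0.0, -0.39, 40],[0.69, 0.06, 0.0, -0.0, -0.0, -0.38, 40],[0.69, 0.08, 0.01, -0.0, -0.0, -0.39, 40],[0.69, 0.11, 0.0, -0.0, -0.01, -0.38, 40],[0.69, 0.13, 0.01, -0.0, -0.0, -0.39, 40],[0.68, 0.16, 0.0, -0.01, -0.01, -0.38, 40],

end [0.548  0.2641 0.19  ]
```

Emit:
step_arm(steps=[[[0.47,-0.51,0,0,0,-0.39,40],[0.49,-0.5,0,0,0,-0.39,40],[0.5,-0.48,0,0,0,-0.39,40],[0.52,-0.46,0,0,0,-0.39,40],[0.54,-0.45,0,0,0,-0.39,40],[0.55,-0.43,0,0,0,-0.39,40],[0.57,-0.41,0,0,0,-0.39,40],[0.58,-0.39,0,0,0,-0.39,40]]])

```text
clock: 0.77
position: [0.2688, -0.3432, 0.1915]
tcp_rot: [0.958, 0.288, -0.0, -0.0]
wrist_force: [0.3, 0.5, 0.3]
gripper_width: 0.0414
grasp_force: 0.0
```

Emit:
step_arm(steps=[[[0.59,-0.37,0,0,0,-0.39,40],[0.6,-0.35,0,0,0,-0.39,40],[0.62,-0.33,0,0,0,-0.39,40],[0.63,-0.31,0,0,0,-0.39,40],[0.64,-0.29,0,0,0,-0.39,40],[0.65,-0.26,0,0,0,-0.39,40],[0.65,-0.24,0,0,0,-0.39,40],[0.66,-0.22,0,0,0,-0.39,40]]])

```text
clock: 1.43
position: [0.3619, -0.1402, 0.1916]
tcp_rot: [0.91, 0.415, -0.0, -0.0]
wrist_force: [-0.9, -0.5, 0.1]
gripper_width: 0.0399
grasp_force: 0.0
```

Emit:
step_arm(steps=[[[0.67,-0.2,0,0,0,-0.39,40],[0.67,-0.17,0,0,0,-0.39,40],[0.68,-0.15,0,0,0,-0.39,40],[0.69,-0.13,0,0,0,-0.39,40],[0.69,-0.1,0,0,0,-0.39,40],[0.69,-0.08,0,0,0,-0.39,40],[0.69,-0.06,0,0,0,-0.39,40],[0.7,-0.03,0,0,0,-0.39,40]]])

```text
clock: 2.1
position: [0.4549, 0.0623, 0.1914]
tcp_rot: [0.845, 0.535, -0.0, -0.0]
wrist_force: [0.1, -1.0, 0.0]
gripper_width: 0.0399
grasp_force: 0.0
```

Emit:
step_arm(steps=[[[0.7,-0.01,0,0,0,-0.39,40],[0.7,0.01,0,0,0,-0.38,40],[0.69,0.04,0,0,0,-0.39,40],[0.69,0.06,0,0,0,-0.38,40],[0.69,0.08,0,0,0,-0.39,40],[0.69,0.11,0,0,0,-0.38,40],[0.69,0.13,0,0,0,-0.39,40],[0.68,0.16,0,0,0,-0.38,40]]])

```text
clock: 2.77
position: [0.5482, 0.2649, 0.1911]
tcp_rot: [0.766, 0.643, -0.001, -0.0]
wrist_force: [0.9, 0.1, -0.4]
gripper_width: 0.0401
grasp_force: 0.0
```

Run:
```python
from h import *
from bench import r
s=r.state();print(s["position"],s["wrist_force"],s["gripper_width"],s["clock"]);plan(s,fx(33.5e-3,.095,.092),np.pi/2+FY,8,40)
c=r.capture("side");cv2.imwrite("pics/lev1.png",cv2.resize(c["image"][40:190,220:400],None,fx=4,fy=4,interpolation=cv2.INTER_CUBIC))
```

```text
[0.54821695 0.26488637 0.19112874] [ 0.9056264   0.11267984 -0.44604938] 0.0400996072715294 2.7667
[-0.0, -0.0, 0.31, -0.0, 0.0, 0.0, 40],[-0.0, -0.0, 0.31, -0.0, 0.0, 0.0, 40],[-0.0, -0.0, 0.31, -0.0, 0.0, 0.0, 40],[-0.0, -0.0, 0.31, -0.0, 0.0, 0.0, 40],[-0.01, -0.0, 0.31, -0.0, 0.0, 0.01, 40],[-0.0, -0.0, 0.31, -0.0, 0.0, 0.0, 40],[-0.01, -0.0, 0.31, -0.01, 0.0, 0.01, 40],[-0.0, -0.0, 0.31, -0.0, 0.01, 0.0, 40],

end [0.548  0.264  0.0919]
```

View pics/lev1.png

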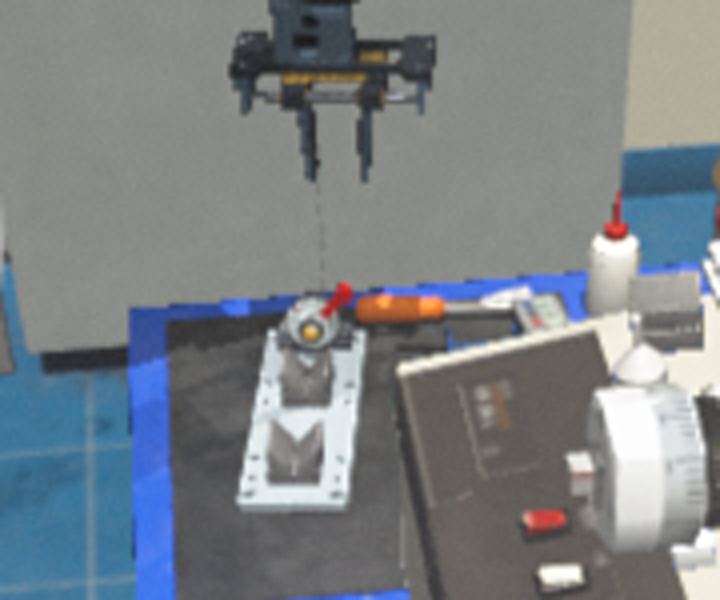

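The fingers straddle the lever: gap centre at (338,180), pad directly below at (343,297). Next: descend, then sweep toward −x.

Emit:
step_arm(steps=[[[0,0,0.31,0,0,0,40],[0,0,0.31,0,0,0,40],[0,0,0.31,0,0,0,40],[0,0,0.31,0,0,0,40],[-0.01,0,0.31,0,0,0,40],[0,0,0.31,0,0,0,40],[-0.01,0,0.31,0,0,0,40],[0,0,0.31,0,0,0,40]]])

```text
clock: 3.48
position: [0.5476, 0.2625, 0.0915]
tcp_rot: [0.766, 0.642, -0.001, -0.0]
wrist_force: [-0.4, -1.4, -0.7]
gripper_width: 0.0399
grasp_force: 0.0
```

Emit:
step_arm(steps=[[[0,-0.1,0,0,0,0,40],[0,-0.15,0,0,0,0,40],[0,-0.15,0,0,0,0,40],[0,-0.15,0,0,0,0,40]]])

```text
clock: 3.82
position: [0.526, 0.267, 0.0934]
tcp_rot: [0.766, 0.642, 0.001, 0.0]
wrist_force: [0.4, 1.1, 0.3]
gripper_width: 0.0403
grasp_force: 0.0
```

Emit:
step_arm(steps=[[[0,-0.15,0,0,0,0,40],[0,-0.15,0,0,0,0,40],[0,-0.15,0,0,0,0,40],[0,-0.15,0,0,0,0,40],[0,-0.15,0,0,0,0,40],[0,-0.15,0,0,0,0,40],[0,-0.15,0,0,0,0,40]]])

```text
clock: 4.4
position: [0.4844, 0.2741, 0.0926]
tcp_rot: [0.766, 0.642, 0.0, 0.0]
wrist_force: [0.1, -0.4, 0.1]
gripper_width: 0.0398
grasp_force: 0.0
```

Run:
```python
from h import *
from bench import r
s=r.state();print(s["position"],s["wrist_force"],s["clock"]);print("fixture",R.from_euler('z',-FY).apply(s["position"]-FC))
c=r.capture("side");cv2.imwrite("pics/lev2.png",cv2.resize(c["image"][60:160,240:360],None,fx=6,fy=6,interpolation=cv2.INTER_CUBIC))
```

```text
[0.48441873 0.27414736 0.09256593] [ 0.09586341 -0.40989273  0.12752999] 4.4
fixture [-0.03083192  0.09390939  0.09256593]
```

View pics/lev2.png

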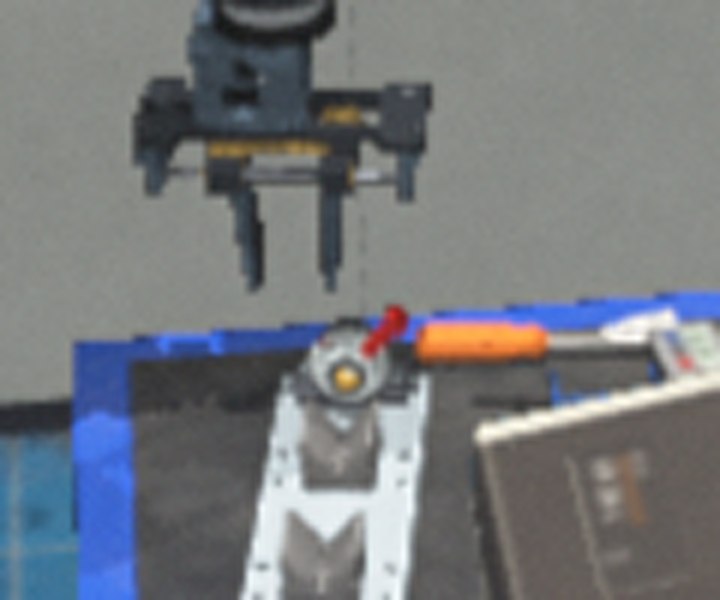

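The lever hasn't moved: it is still at (395,320), and the fingers at about (290,290) look higher than they should be. I'll check this view against the arm's reported position.

Run:
```python
from h import *
from bench import r
s=r.state();p=np.array(s["position"]);tip=p+[0,0,-r.tcp_to_tips];print(r.tcp_to_tips,s["qpos"])
for n in("side","top"):
    c=r.capture(n);W=cloud(c);np.savez(n+"1.npz",**c)
    f=[proj(c,tip+R.from_euler('z',FY).apply([d,0,0]))[0].round(1) for d in(-.026,.026)]
    print(n,"tips expected",f,"pad exp",proj(c,fx(.0335,.095,.0838)).round(1))
    if n=="side":
        for v in range(96,114,2): print(v,[(u,*W[v,u].round(3)) for u in (280,282,284,293,295,297) if W[v,u,1]<.45][:4])
    else:
        m=(np.linalg.norm(W[...,:2]-p[:2],axis=-1)<.1)&(W[...,2]<.2)&(W[...,2]>.075)
        print(m.sum(),W[m].round(3).tolist()[::6])
```

```text
0.014 [4.95098661e-01 3.71653116e-01 1.75483184e+00 4.20791672e-04
 1.01658374e+00 6.70005695e-01]
side tips expected [array([282.1, 114.2]), array([295.3, 114.4])] pad exp [[305.4 113.1]]
96 [(280, np.float64(0.455), np.float64(0.256), np.float64(0.172)), (282, np.float64(0.463), np.float64(0.277), np.float64(0.16)), (293, np.float64(0.503), np.float64(0.248), np.float64(0.173)), (295, np.float64(0.511), np.float64(0.254), np.float64(0.169))]
98 [(280, np.float64(0.455), np.float64(0.259), np.float64(0.162)), (282, np.float64(0.462), np.float64(0.264), np.float64(0.159)), (293, np.float64(0.503), np.float64(0.248), np.float64(0.164)), (295, np.float64(0.51), np.float64(0.251), np.float64(0.162))]
100 [(280, np.float64(0.454), np.float64(0.265), np.float64(0.15)), (282, np.float64(0.461), np.float64(0.264), np.float64(0.15)), (293, np.float64(0.502), np.float64(0.243), np.float64(0.159)), (295, np.float64(0.509), np.float64(0.242), np.float64(0.158))]
102 [(280, np.float64(0.453), np.float64(0.263), np.float64(0.143)), (282, np.float64(0.461), np.float64(0.263), np.float64(0.142)), (
[... 449 characters left out ...]
9)), (282, np.float64(0.46), np.float64(0.26), np.float64(0.126)), (293, np.float64(0.501), np.float64(0.249), np.float64(0.129)), (295, np.float64(0.508), np.float64(0.248), np.float64(0.129))]
108 [(282, np.float64(0.459), np.float64(0.261), np.float64(0.117)), (293, np.float64(0.5), np.float64(0.252), np.float64(0.118)), (295, np.float64(0.508), np.float64(0.253), np.float64(0.118))]
110 []
112 []
top tips expected [array([181.4, 209.9]), array([185.1, 196.3])] pad exp [[187.  185.7]]
52 [[0.555, 0.223, 0.199], [0.552, 0.264, 0.096], [0.548, 0.257, 0.095], [0.542, 0.258, 0.089], [0.507, 0.233, 0.197], [0.508, 0.251, 0.149], [0.504, 0.26, 0.133], [0.461, 0.26, 0.13], [0.455, 0.262, 0.122]]
```

Run:
```python
from h import *
from bench import r
c=dict(np.load("side0.npz"))
for p,yaw,o in(([.5482,.2649,.1911],np.pi/2+FY,.026),([.1749,-.5474,.1914],.309,.052)):
    for dz in(-.014,.02): print([proj(c,np.array(p)+[0,0,dz]+R.from_euler('z',yaw).apply([0,d,0]))[0].round(1) for d in(-o,o)])
W=cloud(c)
t=dict(np.load("top0.npz"));V=cloud(t)
for nm,A in(("side",W),("top",V)):
    m=(np.linalg.norm(A[...,:2]-[.175,-.547],axis=-1)<.09)&(A[...,2]>.1)&(A[...,2]<.27)
    q=A[m];print(nm,m.sum(),q[q[:,2].argsort()][:12].round(3).tolist())
# joint-space FK hint: plan only
for n in("side1","top1"):
    d=dict(np.load(n+".npz"));A=cloud(d);m=(np.linalg.norm(A[...,:2]-[.484,.274],axis=-1)<.1)&(A[...,2]>.15)&(A[...,2]<.3)
    q=A[m];print(n,np.histogram(q[:,2],np.arange(.15,.31,.01)))
cv2.imwrite("pics/grip0.png",cv2.resize(c["image"][190:290,120:240],None,fx=6,fy=6,interpolation=cv2.INTER_CUBIC))
```

```text
[array([311.4,  91.8]), array([297.6,  91.7])]
[array([311.2,  83.7]), array([297.2,  83.5])]
[array([190.1, 288.7]), array([180.3, 257.9])]
[array([187.1, 279.7]), array([177.3, 248.9])]
side 349 [[0.199, -0.594, 0.212], [0.186, -0.598, 0.212], [0.18, -0.601, 0.213], [0.193, -0.598, 0.215], [0.205, -0.595, 0.217], [0.19, -0.599, 0.217], [0.203, -0.596, 0.217], [0.192, -0.6, 0.218], [0.198, -0.598, 0.218], [0.179, -0.604, 0.218], [0.188, -0.6, 0.218], [0.183, -0.603, 0.219]]
top 0 []
side1 (array([ 19,  24,  19,  10,  22,  99, 110, 107, 305,  62,  54,  51,  25,
        34,  88]), array([0.15, 0.16, 0.17, 0.18, 0.19, 0.2 , 0.21, 0.22, 0.23, 0.24, 0.25,
       0.26, 0.27, 0.28, 0.29, 0.3 ]))
top1 (array([  2,   2,   2,   0,   8,  60, 115,  50, 248,  33,   2,   0,   1,
        10,  31]), array([0.15, 0.16, 0.17, 0.18, 0.19, 0.2 , 0.21, 0.22, 0.23, 0.24, 0.25,
       0.26, 0.27, 0.28, 0.29, 0.3 ]))
```

View pics/grip0.png

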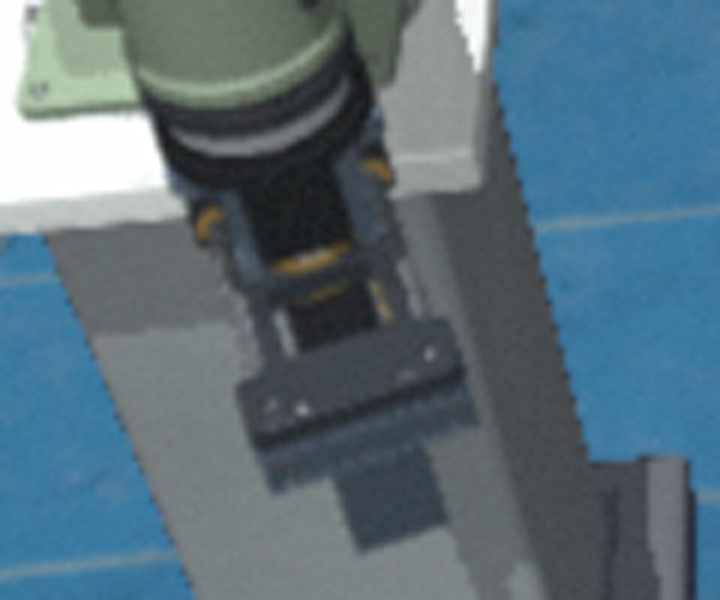

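The cameras put the fingertips about 30 mm above where the reported pose implies: z ≈ 0.11 instead of 0.079. This held at the start pose too, and x and y agree, so it's a constant height offset. The fingers passed over the lever, so I'll go back, lower about 30 mm and check.

Emit:
step_arm(steps=[[[0,0.3,0,0,0,0,40],[0,0.35,0,0,0,0,40],[0,0.35,0,0,0,0,40],[0,0.35,0,0,0,0,40],[0,0.3,0,0,0,0,40],[0,0,0,0,0,0,40]]])

```text
clock: 5.05
position: [0.5533, 0.262, 0.0923]
tcp_rot: [0.767, 0.642, 0.001, 0.001]
wrist_force: [0.3, 0.5, 0.9]
gripper_width: 0.0399
grasp_force: 0.0
```

Emit:
step_arm(steps=[[[0,0,0.2,0,0,0,40],[0,0,0.2,0,0,0,40],[0,0,0.15,0,0,0,40],[0,0,0.15,0,0,0,40],[0,0,0,0,0,0,40]]])

```text
clock: 5.47
position: [0.5484, 0.2621, 0.0627]
tcp_rot: [0.766, 0.643, -0.002, -0.0]
wrist_force: [-0.5, 0.7, 0.3]
gripper_width: 0.0399
grasp_force: 0.0
```

Run:
```python
from h import *
from bench import r
s=r.state();print(s["position"],s["wrist_force"],s["clock"]);print("fixture",R.from_euler('z',-FY).apply(s["position"]-FC))
c=r.capture("side");np.savez("side2.npz",**c);a=c["image"][70:145,260:350];cv2.imwrite("pics/lev3.png",cv2.resize(a,None,fx=8,fy=8,interpolation=cv2.INTER_CUBIC))
p=np.array(s["position"])
for dz in(-.014,.01,.02):print(proj(c,p+[0,0,dz]+R.from_euler('z',FY).apply([.026,0,0])).round(1))
```

```text
[0.548381   0.26210294 0.06267677] [-0.50745896  0.74494559  0.33385344] 5.4667
fixture [0.03425067 0.09320481 0.06267677]
[[312.5 121.1]]
[[312.4 115.9]]
[[312.3 113.7]]
```

View pics/lev3.png

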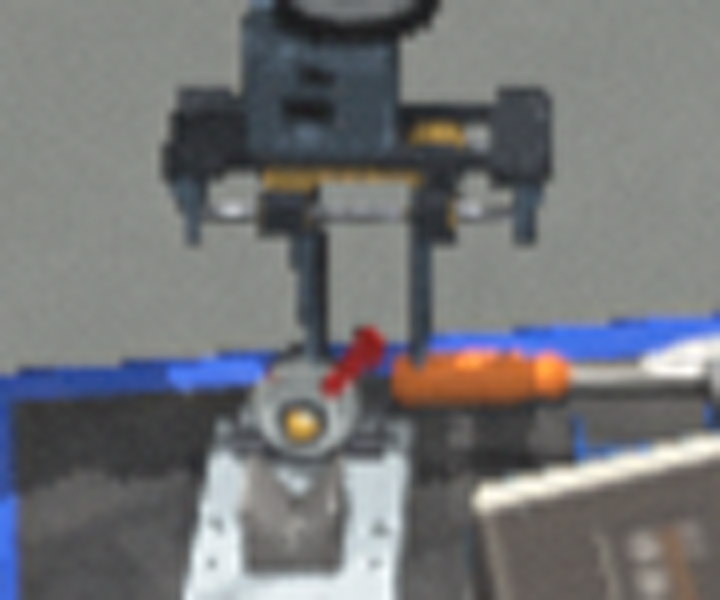

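The fingers now flank the pad: pad at (368,345), right fingertip at (420,362), so the tips are at z ≈ 0.082. I'll go 5 mm lower, then sweep.

Emit:
step_arm(steps=[[[0,0,0.06,0,0,0,40],[0,0,0.06,0,0,0,40],[0,-0.1,0,0,0,0,40],[0,-0.1,0,0,0,0,40],[0,-0.1,0,0,0,0,40],[0,-0.1,0,0,0,0,40],[0,-0.1,0,0,0,0,40]]])

```text
clock: 6.1
position: [0.5343, 0.2655, 0.0617]
tcp_rot: [0.766, 0.643, 0.004, 0.003]
wrist_force: [9.7, -7.1, 7.4]
gripper_width: 0.04
grasp_force: 5.3
```

Emit:
step_arm(steps=[[[0,-0.1,0,0,0,0,40],[0,-0.1,0,0,0,0,40],[0,-0.1,0,0,0,0,40],[0,-0.1,0,0,0,0,40]]])

```text
clock: 6.43
position: [0.5184, 0.2698, 0.0623]
tcp_rot: [0.766, 0.643, 0.005, 0.002]
wrist_force: [5.1, -0.8, 3.9]
gripper_width: 0.04
grasp_force: 2.3
```

Emit:
step_arm(steps=[[[0,-0.1,-0.03,0,0,0,40],[0,-0.1,0,0,0,0,40],[0,-0.1,0,0,0,0,40],[0,-0.1,0,0,0,0,40],[0,0,0,0,0,0,40]]])

```text
clock: 6.85
position: [0.4971, 0.2715, 0.0605]
tcp_rot: [0.766, 0.643, -0.001, -0.0]
wrist_force: [0.8, 0.0, 0.5]
gripper_width: 0.0399
grasp_force: 0.4
```

```bash
cat > look.py <<'E'
from h import *
from bench import r
def rep():
    s=r.state();print("pos",s["position"].round(4),"F",s["wrist_force"].round(1),s["clock"],"fixture",R.from_euler('z',-FY).apply(s["position"]-FC).round(4),"w",round(float(s["gripper_width"]),4),round(float(s["grasp_force"]),1))
    return s
def redpos():
    for n in("side","top"):
        c=r.capture(n);W=cloud(c);I=c["image"].astype(int);X,Y,Z=np.moveaxis(W,-1,0)
        m=(I[...,2]>130)&(I[...,1]<60)&(I[...,0]<60)&(X<.6)&(X>.4)&(Y>.1)&(Y<.32)&(Z<.2)&(Z>.02)
        print(n,"red px",[a.round(1).tolist() for a in np.argwhere(m)[:3]],"fixture",R.from_euler('z',-FY).apply(W[m]-FC).mean(0).round(4) if m.any() else None, m.sum())
E
python3 -c "
from look import *
rep();redpos()"
```

```text
pos [0.4971 0.2715 0.0605] F [0.8 0.  0.5] 6.85 fixture [-0.0179  0.0935  0.0605] w 0.0399 0.4
side red px [[108, 295], [109, 294], [109, 295]] fixture [-0.0051  0.0916  0.0949] 9
top red px [[195, 182], [196, 182]] fixture [-0.0084  0.0961  0.1044] 2
```

The lever is following, with the pad at x ≈ −7 mm. Continuing to the locked mark.

Emit:
step_arm(steps=[[[0,-0.1,0,0,0,0,40],[0,-0.1,0,0,0,0,40],[0,-0.1,0,0,0,0,40],[0,-0.1,0,0,0,0,40],[0,-0.1,0,0,0,0,40],[0,-0.1,0,0,0,0,40],[0,-0.05,0,0,0,0,40],[0,0,0,0,0,0,40]]])

```text
clock: 7.62
position: [0.4726, 0.2762, 0.0608]
tcp_rot: [0.766, 0.643, -0.0, -0.0]
wrist_force: [3.6, -0.4, -2.6]
gripper_width: 0.0402
grasp_force: 1.3
```

```bash
python3 -c "
from look import *
rep();redpos()"
```

```text
pos [0.4726 0.2762 0.0608] F [ 3.6 -0.4 -2.6] 7.6167 fixture [-0.0428  0.0939  0.0608] w 0.0402 1.3
side red px [[111, 288], [111, 289], [112, 288]] fixture [-0.032   0.0932  0.0913] 4
top red px [] fixture None 0
```

Emit:
step_arm(steps=[[[0,-0.02,0,0,0,0,40],[0,-0.02,0,0,0,0,40],[0,0,0,0,0,0,40],[0,0,0,0,0,0,40]]])

```text
clock: 8.05
position: [0.4719, 0.2763, 0.0608]
tcp_rot: [0.766, 0.642, 0.0, 0.0]
wrist_force: [3.5, -0.9, -4.2]
gripper_width: 0.0403
grasp_force: 2.3
```

Emit:
step_arm(steps=[[[0,-0.02,0,0,0,0,40],[0,-0.02,0,0,0,0,40],[0,0,0,0,0,0,40],[0,0,0,0,0,0,40]]])

```text
clock: 8.38
position: [0.4703, 0.2766, 0.0609]
tcp_rot: [0.766, 0.642, 0.0, 0.0]
wrist_force: [5.3, -0.9, -4.0]
gripper_width: 0.04
grasp_force: 2.5
```

The lever is at about 1.41 rad and the push force is small. Backing off, lifting, and heading for the spindle.

Emit:
step_arm(steps=[[[0,0.1,0,0,0,0,40],[0,0.1,0,0,0,0,40],[0,0,-0.3,0,0,0,40],[0,0,-0.6,0,0,0,60],[0,0,-0.7,0,0,0,80],[0,0,-0.7,0,0,0,80],[0,0,-0.5,0,0,0,80]]])

```text
clock: 8.97
position: [0.4778, 0.2757, 0.1755]
tcp_rot: [0.766, 0.642, 0.001, -0.0]
wrist_force: [0.5, 0.6, -0.7]
gripper_width: 0.0639
grasp_force: 0.0
```

Run:
```python
from look import *
s=rep();redpos();plan(s,np.array([.435,-.2275,.13]),-.03,24,70)
```

```text
pos [0.4778 0.2757 0.1755] F [ 0.5  0.6 -0.7] 8.9667 fixture [-0.0376  0.0943  0.1755] w 0.0639 0.0
side red px [[111, 288], [112, 287], [112, 288]] fixture [-0.0278  0.0901  0.0811] 21
top red px [[199, 184], [199, 185], [199, 186]] fixture [-0.029   0.0952  0.0832] 27
[-0.52, 0.05, 0.05, -0.0, -0.0, 0.68, 70],[-0.52, 0.08, 0.05, -0.0, -0.0, 0.68, 70],[-0.51, 0.11, 0.05, -0.0, -0.0, 0.68, 70],[-0.51, 0.14, 0.05, -0.0, -0.0, 0.68, 70],[-0.5, 0.17, 0.05, -0.0, -0.0, 0.68, 70],[-0.49, 0.2, 0.05, -0.0, -0.0, 0.68, 70],[-0.47, 0.23, 0.05, -0.0, -0.0, 0.68, 70],[-0.46, 0.25, 0.05, -0.0, -0.0, 0.68, 70],
[-0.44, 0.28, 0.05, -0.0, -0.0, 0.68, 70],[-0.43, 0.31, 0.04, -0.0, -0.0, 0.68, 70],[-0.41, 0.33, 0.05, -0.0, -0.0, 0.68, 70],[-0.39, 0.36, 0.04, -0.0, -0.0, 0.68, 70],[-0.37, 0.38, 0.05, -0.0, -0.0, 0.68, 70],[-0.34, 0.4, 0.04, -0.0, -0.0, 0.68, 70],[-0.32, 0.42, 0.05, -0.0, -0.0, 0.68, 70],[-0.29, 0.44, 0.04, -0.0, -0.0, 0.68, 70],
[-0.27, 0.45, 0.05, -0.0, -0.0, 0.68, 70],[-0.24, 0.47, 0.04, -0.0, -0.0, 0.68, 70],[-0.21, 0.48, 0.05, -0.0, -0.0, 0.68, 70],[-0.18, 0.49, 0.04, -0.0, -0.0, 0.68, 70],[-0.15, 0.5, 0.05, -0.0, -0.0, 0.68, 70],[-0.12, 0.51, 0.04, -0.01, -0.0, 0.68, 70],[-0.09, 0.52, 0.05, -0.0, -0.0, 0.69, 70],[-0.07, 0.53, 0.04, -0.01, -0.01, 0.68, 70],

end [ 0.4348 -0.2276  0.13  ]
```

The red pixel mean moved from x = +26 mm to −29 mm in the fixture frame, mirroring the open position, so the collar is locked.

Emit:
step_arm(steps=[[[-0.52,0.05,0.05,0,0,0.68,70],[-0.52,0.08,0.05,0,0,0.68,70],[-0.51,0.11,0.05,0,0,0.68,70],[-0.51,0.14,0.05,0,0,0.68,70],[-0.5,0.17,0.05,0,0,0.68,70],[-0.49,0.2,0.05,0,0,0.68,70],[-0.47,0.23,0.05,0,0,0.68,70],[-0.46,0.25,0.05,0,0,0.68,70]]])

```text
clock: 9.73
position: [0.4624, 0.1068, 0.1558]
tcp_rot: [0.897, 0.443, -0.002, -0.001]
wrist_force: [0.6, 0.5, -0.2]
gripper_width: 0.0699
grasp_force: 0.0
```

Emit:
step_arm(steps=[[[-0.44,0.28,0.05,0,0,0.68,70],[-0.43,0.31,0.04,0,0,0.68,70],[-0.41,0.33,0.05,0,0,0.68,70],[-0.39,0.36,0.04,0,0,0.68,70],[-0.37,0.38,0.05,0,0,0.68,70],[-0.34,0.4,0.04,0,0,0.68,70],[-0.32,0.42,0.05,0,0,0.68,70],[-0.29,0.44,0.04,0,0,0.68,70]]])

```text
clock: 10.4
position: [0.4482, -0.0609, 0.1415]
tcp_rot: [0.976, 0.22, -0.001, -0.001]
wrist_force: [0.5, 0.3, 0.1]
gripper_width: 0.0702
grasp_force: 0.0
```

Emit:
step_arm(steps=[[[-0.27,0.45,0.05,0,0,0.68,70],[-0.24,0.47,0.04,0,0,0.68,70],[-0.21,0.48,0.05,0,0,0.68,70],[-0.18,0.49,0.04,0,0,0.68,70],[-0.15,0.5,0.05,0,0,0.68,70],[-0.12,0.51,0.04,0,0,0.68,70],[-0.09,0.52,0.05,0,0,0.68,70],[-0.07,0.53,0.04,0,0,0.68,70]]])

```text
clock: 11.07
position: [0.4338, -0.2282, 0.127]
tcp_rot: [1.0, -0.016, -0.001, -0.001]
wrist_force: [0.2, -0.1, 0.3]
gripper_width: 0.0698
grasp_force: 0.0
```

Run:
```python
from look import *
s=rep();p=np.array(s["position"])
c=r.capture("side");cv2.imwrite("pics/sp1.png",cv2.resize(c["image"][130:290,230:390],None,fx=3.7,fy=3.7,interpolation=cv2.INTER_CUBIC))
redpos()
t=r.capture("top");I=t["image"].astype(int)
# finer fixture refit, unobstructed: collar end etc.
W=cloud(t);X,Y,Z=np.moveaxis(W,-1,0)
m=((X>.3)&(X<.62)&(Y>-.06)&(Y<.33)&(Z<.08)&(Z>-.01)&(I.min(-1)>125)).astype(np.uint8)
k,l,st,ce=cv2.connectedComponentsWithStats(m);i=1+st[1:,4].argmax();v,u=np.nonzero(l==i)
print(cv2.minAreaRect((plane(t,np.c_[u,v],.012)[:,:2]*1000).astype(np.float32)))
plan(s,np.array([.435,-.2275,.02]),-.03,8,70)
```

```text
pos [ 0.4338 -0.2282  0.127 ] F [ 0.2 -0.1  0.3] 11.0667 fixture [ 0.007  -0.4095  0.127 ] w 0.0698 0.0
side red px [[116, 291], [116, 292], [117, 292]] fixture [-0.0185  0.0892  0.0699] 5
top red px [[199, 184], [199, 185], [199, 186]] fixture [-0.0288  0.095   0.0829] 28
((498.3506774902344, 176.27740478515625), (280.9261474609375, 101.97295379638672), 80.0468521118164)
[0.0, -0.0, 0.33, -0.0, 0.0, -0.0, 70],[0.01, -0.0, 0.34, -0.0, 0.0, -0.0, 70],[0.0, -0.0, 0.33, -0.0, 0.0, -0.0, 70],[0.01, -0.0, 0.34, -0.01, 0.01, -0.0, 70],[0.0, -0.0, 0.33, -0.0, 0.0, -0.01, 70],[0.0, -0.0, 0.34, -0.01, 0.01, -0.0, 70],[0.01, -0.01, 0.33, -0.0, 0.0, -0.01, 70],[0.0, -0.0, 0.34, -0.01, 0.01, -0.0, 70],

end [ 0.4348 -0.2276  0.0198]
```

View pics/sp1.png

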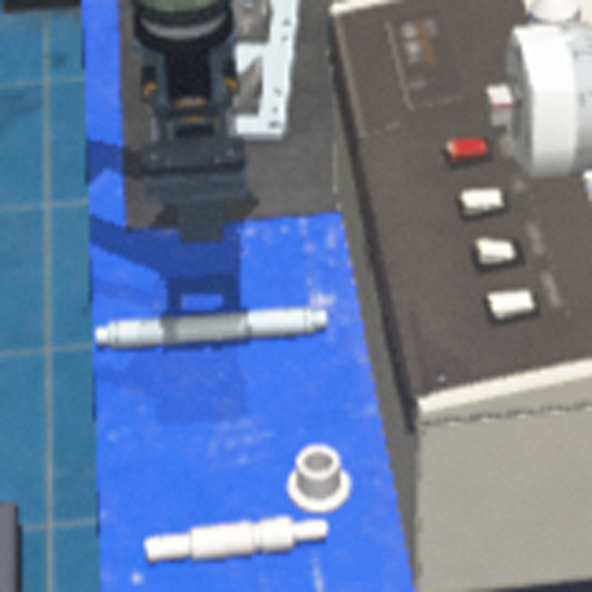

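The spindle runs from (97,335) to (327,320) with its centre at about (212,327). The fingers at (200,235) are above it and roughly centred. Descending in stages.

Emit:
step_arm(steps=[[[0,0,0.33,0,0,0,70],[0.01,0,0.33,0,0,0,70],[0,0,0.33,0,0,0,70],[0.01,0,0.33,0,0,0,70],[0.01,0,0.33,0,0,0,70],[0.01,0,0.33,0,0,0,70],[0.01,0,0.33,0,0,0,70],[0.01,0,0.3,0,0,0,70]]])

```text
clock: 11.93
position: [0.437, -0.2264, 0.0229]
tcp_rot: [1.0, -0.013, -0.001, -0.001]
wrist_force: [0.6, 0.2, 0.4]
gripper_width: 0.0696
grasp_force: 0.0
```

Run:
```python
from look import *
s=rep();p=np.array(s["position"])
c=r.capture("side");a=c["image"][150:230,245:345]
cv2.imwrite("pics/sp2.png",cv2.resize(a,None,fx=7,fy=7,interpolation=cv2.INTER_CUBIC))
print(plane(c,[[287.3,218.4],[230+97/3.7,130+335/3.7],[230+327/3.7,130+320/3.7]],.009).round(4))
W=cloud(c);m=(np.linalg.norm(W[...,:2]-p[:2],axis=-1)<.075)&(W[...,2]>.03)&(W[...,2]<.1)
q=W[m];q=q[q[:,2].argsort()];print(m.sum(),q[:8].round(4).tolist())
for dz in(-.014,.02): print(proj(c,p+[0,0,dz]+np.array([[-.016,-.049,0],[.016,-.049,0]])).round(1))
```

```text
pos [ 0.437  -0.2264  0.0229] F [0.6 0.2 0.4] 11.9333 fixture [ 0.0098 -0.4073  0.0229] w 0.0696 0.0
[[ 0.4359 -0.2277  0.009 ]
 [ 0.3367 -0.2231  0.009 ]
 [ 0.5357 -0.2334  0.009 ]]
157 [[0.4188, -0.2679, 0.0443], [0.4219, -0.2695, 0.0455], [0.4375, -0.2687, 0.0469], [0.4436, -0.2713, 0.0486], [0.4497, -0.2725, 0.0489], [0.4252, -0.2702, 0.0501], [0.4313, -0.2717, 0.0507], [0.4405, -0.273, 0.0508]]
[[283.7 229.6]
 [293.9 228.6]]
[[282.9 222. ]
 [293.2 220.9]]
```

View pics/sp2.png

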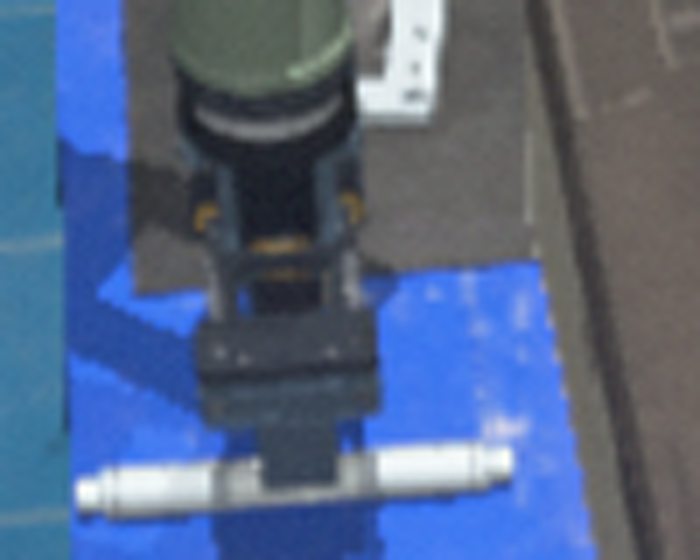

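The fingers straddle the waist: near fingertip bottom at (300,488), spindle centre at about (297,480). Going down.

Emit:
step_arm(steps=[[[0,0.04,0.2,0,0,-0.1,60],[0,0,0.2,0,0,0,50],[0,0,0.2,0,0,0,50],[0,0,0.2,0,0,0,50],[0,0,0.1,0,0,0,50],[0,0,0,0,0,0,50]]])

```text
clock: 12.48
position: [0.4367, -0.2293, -0.0132]
tcp_rot: [1.0, -0.01, -0.001, -0.0]
wrist_force: [-0.0, -0.0, 0.4]
gripper_width: 0.0499
grasp_force: 0.0
```

Emit:
step_arm(steps=[[[0,0,0.05,0,0,0,50],[0,0,0,0,0,0,50]]])

```text
clock: 12.65
position: [0.4375, -0.2298, -0.0143]
tcp_rot: [1.0, -0.01, 0.0, 0.0]
wrist_force: [-0.5, 0.6, -0.3]
gripper_width: 0.0502
grasp_force: 0.0
```

Emit:
step_arm(steps=[[[0,0,0.05,0,0,0,50],[0,0,0,0,0,0,50]]])

```text
clock: 12.82
position: [0.4374, -0.2298, -0.0162]
tcp_rot: [1.0, -0.01, 0.0, 0.0]
wrist_force: [0.6, -0.6, 0.2]
gripper_width: 0.0498
grasp_force: 0.0
```

Emit:
step_arm(steps=[[[0,0,0.05,0,0,0.2,50],[0,0,0,0,0,0,50]]])

```text
clock: 12.98
position: [0.4373, -0.2297, -0.0183]
tcp_rot: [1.0, -0.019, -0.0, 0.0]
wrist_force: [0.8, 1.1, 0.5]
gripper_width: 0.0499
grasp_force: 0.0
```

Emit:
step_arm(steps=[[[0,0,0.05,0,0,0,50],[0,0,0,0,0,0,50]]])

```text
clock: 13.15
position: [0.4372, -0.2296, -0.0205]
tcp_rot: [1.0, -0.019, -0.0, -0.0]
wrist_force: [0.6, 0.6, 0.1]
gripper_width: 0.0501
grasp_force: 0.0
```

Emit:
step_arm(steps=[[[0,0,0.05,0,0,0,50],[0,0,0,0,0,0,50]]])

```text
clock: 13.32
position: [0.4372, -0.2296, -0.0225]
tcp_rot: [1.0, -0.019, -0.0, -0.0]
wrist_force: [-0.6, 0.3, -0.7]
gripper_width: 0.0504
grasp_force: 0.0
```

Emit:
step_arm(steps=[[[0,0,0.04,0,0,0,50],[0,0,0,0,0,0,50]]])

```text
clock: 13.48
position: [0.4373, -0.2296, -0.0241]
tcp_rot: [1.0, -0.019, -0.0, -0.0]
wrist_force: [-0.4, -0.1, -0.7]
gripper_width: 0.0499
grasp_force: 0.0
```

Emit:
step_arm(steps=[[[0,0,0.04,0,0,0,50],[0,0,0,0,0,0,50]]])

```text
clock: 13.65
position: [0.4375, -0.2298, -0.0247]
tcp_rot: [1.0, -0.019, 0.0, 0.0]
wrist_force: [-2.0, 1.0, 6.3]
gripper_width: 0.0496
grasp_force: 3.6
```

The tips touch the bench (−3 mm) at a reported z of −0.0245, so tip = reported z + 21.5 mm. Backing off about 2 mm and closing.

Emit:
step_arm(steps=[[[0,0,-0.06,0,0,0,50],[0,0,0,0,0,0,30],[0,0,0,0,0,0,15],[0,0,0,0,0,0,10],[0,0,0,0,0,0,10],[0,0,0,0,0,0,10],[0,0,0,0,0,0,10],[0,0,0,0,0,0,10]]])

```text
clock: 14.32
position: [0.4372, -0.2295, -0.0232]
tcp_rot: [1.0, -0.019, -0.0, -0.0]
wrist_force: [0.5, 0.7, -1.4]
gripper_width: 0.0203
grasp_force: 30.0
```

Emit:
step_arm(steps=[[[0,0,0,0,0,0,10],[0,0,-0.1,0,0,0,10],[0,0,-0.2,0,0,0,10],[0,0,-0.3,0,0,0,10],[0,0,-0.3,0,0,0,10],[0,0,0,0,0,0,10]]])

```text
clock: 14.82
position: [0.4387, -0.2306, 0.015]
tcp_rot: [1.0, -0.019, 0.002, 0.001]
wrist_force: [1.4, -0.5, -6.8]
gripper_width: 0.0205
grasp_force: 30.0
```

Holding 30 N at 20.3 mm width. First I'll pull back from the cabinet while rising, then swing over the fixture.

Run:
```python
from look import *
s=rep();T1=np.array([.36,-.15,.108]);plan(s,T1,np.radians(20),16,10)
q=R.from_euler('z',np.radians(20))*R.from_euler('x',np.pi)
plan(dict(position=T1,tcp_rot=q.as_quat()),fx(0,-.037,.108),np.pi/2+FY,24,10)
```

```text
pos [ 0.4387 -0.2306  0.015 ] F [ 1.4 -0.5 -6.8] 14.8167 fixture [ 0.0122 -0.4111  0.015 ] w 0.0205 30.0
[-0.13, -0.12, -0.15, 0.0, -0.0, -0.28, 10],[-0.12, -0.12, -0.15, 0.0, -0.0, -0.28, 10],[-0.12, -0.13, -0.15, 0.0, -0.0, -0.28, 10],[-0.12, -0.13, -0.15, 0.0, -0.0, -0.28, 10],[-0.11, -0.13, -0.14, 0.0, -0.0, -0.28, 10],[-0.11, -0.14, -0.15, 0.0, -0.0, -0.28, 10],[-0.11, -0.14, -0.14, 0.0, -0.0, -0.28, 10],[-0.11, -0.14, -0.15, 0.0, -0.0, -0.27, 10],
[-0.1, -0.14, -0.14, 0.0, -0.0, -0.28, 10],[-0.1, -0.15, -0.15, 0.01, -0.0, -0.27, 10],[-0.09, -0.15, -0.14, 0.0, -0.01, -0.28, 10],[-0.09, -0.15, -0.15, 0.01, -0.0, -0.27, 10],[-0.09, -0.15, -0.14, 0.0, -0.01, -0.28, 10],[-0.08, -0.15, -0.15, 0.01, -0.0, -0.27, 10],[-0.08, -0.16, -0.14, 0.0, -0.01, -0.28, 10],[-0.08, -0.16, -0.15, 0.01, -0.0, -0.27, 10],

end [ 0.36   -0.1499  0.1082]
[0.23, -0.24, -0.0, 0.0, 0.0, -0.5, 10],[0.24, -0.23, -0.0, -0.0, 0.0, -0.5, 10],[0.25, -0.22, -0.0, -0.0, 0.0, -0.5, 10],[0.26, -0.2, -0.0, -0.0, 0.0, -0.5, 10],[0.27, -0.19, -0.0, -0.0, 0.0, -0.5, 10],[0.28, -0.18, -0.0, -0.0, 0.0, -0.5, 10],[0.29, -0.17, -0.0, -0.0, 0.0, -0.5, 10],[0.29, -0.16, -0.0, -0.0, 0.0, -0.5, 10],
[0.3, -0.14, -0.0, -0.0, 0.0, -0.5, 10],[0.31, -0.13, -0.0, -0.0, 0.0, -0.5, 10],[0.31, -0.12, -0.0, -0.0, 0.0, -0.5, 10],[0.32, -0.1, -0.0, -0.0, 0.0, -0.5, 10],[0.32, -0.09, 0.0, -0.0, 0.0, -0.5, 10],[0.32, -0.07, 0.0, -0.0, 0.0, -0.5, 10],[0.33, -0.06, 0.0, -0.0, 0.0, -0.5, 10],[0.33, -0.05, 0.0, -0.0, 0.0, -0.5, 10],
[0.33, -0.03, 0.0, -0.0, 0.0, -0.5, 10],[0.33, -0.02, 0.0, -0.0, 0.0, -0.5, 10],[0.33, -0.0, 0.0, -0.0, 0.0, -0.5, 10],[0.33, 0.01, 0.0, -0.0, 0.0, -0.5, 10],[0.33, 0.03, 0.0, -0.0, 0.0, -0.5, 10],[0.33, 0.04, 0.0, -0.0, 0.0, -0.5, 10],[0.32, 0.05, 0.0, -0.0, 0.0, -0.5, 10],[0.32, 0.07, 0.0, -0.0, 0.0, -0.49, 10],

end [0.4918 0.1397 0.108 ]
```

Emit:
step_arm(steps=[[[-0.13,-0.12,-0.15,0,0,-0.28,10],[-0.12,-0.12,-0.15,0,0,-0.28,10],[-0.12,-0.13,-0.15,0,0,-0.28,10],[-0.12,-0.13,-0.15,0,0,-0.28,10],[-0.11,-0.13,-0.15,0,0,-0.28,10],[-0.11,-0.14,-0.15,0,0,-0.28,10],[-0.11,-0.14,-0.15,0,0,-0.28,10],[-0.11,-0.14,-0.15,0,0,-0.28,10]]])

```text
clock: 15.48
position: [0.3976, -0.1889, 0.0616]
tcp_rot: [0.997, 0.08, 0.0, 0.0]
wrist_force: [0.1, -0.5, -6.0]
gripper_width: 0.0201
grasp_force: 30.0
```

Emit:
step_arm(steps=[[[-0.1,-0.14,-0.15,0,0,-0.28,10],[-0.1,-0.15,-0.15,0,0,-0.28,10],[-0.09,-0.15,-0.14,0,0,-0.28,10],[-0.09,-0.15,-0.14,0,0,-0.28,10],[-0.09,-0.15,-0.14,0,0,-0.28,10],[-0.08,-0.15,-0.14,0,0,-0.27,10],[-0.08,-0.16,-0.14,0,0,-0.27,10],[-0.08,-0.16,-0.14,0,0,-0.27,10]]])

```text
clock: 16.15
position: [0.3584, -0.1488, 0.1071]
tcp_rot: [0.984, 0.176, 0.0, 0.0]
wrist_force: [0.5, -0.3, -6.5]
gripper_width: 0.0201
grasp_force: 30.0
```

Emit:
step_arm(steps=[[[0.23,-0.24,0,0,0,-0.5,10],[0.24,-0.23,0,0,0,-0.5,10],[0.25,-0.22,0,0,0,-0.5,10],[0.26,-0.2,0,0,0,-0.5,10],[0.27,-0.19,0,0,0,-0.5,10],[0.28,-0.18,0,0,0,-0.5,10],[0.29,-0.17,0,0,0,-0.5,10],[0.29,-0.16,0,0,0,-0.5,10]]])

```text
clock: 16.82
position: [0.4023, -0.0515, 0.1068]
tcp_rot: [0.939, 0.344, 0.0, 0.0]
wrist_force: [-0.1, -0.7, -6.7]
gripper_width: 0.0203
grasp_force: 30.0
```

Emit:
step_arm(steps=[[[0.3,-0.14,0,0,0,-0.5,10],[0.31,-0.13,0,0,0,-0.5,10],[0.31,-0.12,0,0,0,-0.5,10],[0.32,-0.1,0,0,0,-0.5,10],[0.32,-0.09,0,0,0,-0.5,10],[0.32,-0.07,0,0,0,-0.5,10],[0.33,-0.06,0,0,0,-0.5,10],[0.33,-0.05,0,0,0,-0.5,10]]])

```text
clock: 17.48
position: [0.4463, 0.0453, 0.1067]
tcp_rot: [0.865, 0.502, -0.0, 0.0]
wrist_force: [0.1, 0.4, -6.3]
gripper_width: 0.0202
grasp_force: 30.0
```

Emit:
step_arm(steps=[[[0.33,-0.03,0,0,0,-0.5,10],[0.33,-0.02,0,0,0,-0.5,10],[0.33,0,0,0,0,-0.5,10],[0.33,0.01,0,0,0,-0.5,10],[0.33,0.03,0,0,0,-0.5,10],[0.33,0.04,0,0,0,-0.5,10],[0.32,0.05,0,0,0,-0.5,10],[0.32,0.07,0,0,0,-0.5,10]]])

```text
clock: 18.15
position: [0.4906, 0.1418, 0.1064]
tcp_rot: [0.764, 0.645, -0.0, -0.0]
wrist_force: [0.8, 0.6, -6.2]
gripper_width: 0.0202
grasp_force: 30.0
```

Emit:
step_arm(steps=[[[0,0,0,0,0,0,10],[0,0,0,0,0,0,10]]])

```text
clock: 18.32
position: [0.4903, 0.1412, 0.1063]
tcp_rot: [0.765, 0.644, -0.0, 0.0]
wrist_force: [-0.8, -0.6, -6.2]
gripper_width: 0.0203
grasp_force: 30.0
```

Run:
```python
from look import *
s=rep();print("yaw",R.from_quat(s["tcp_rot"]).as_matrix()[:2,0].round(4))
t=r.capture("top");c=r.capture("side");np.savez("side3.npz",**c);np.savez("top3.npz",**t)
for n,k in(("top",t),("side",c)):
    W=cloud(k);F=R.from_euler('z',-FY).apply((W-FC).reshape(-1,3)).reshape(W.shape);I=k["image"].astype(int)
    m=(abs(F[...,0])<.03)&(F[...,1]>-.16)&(F[...,1]<.075)&(F[...,2]>.118)&(F[...,2]<.18)&(I.min(-1)>110)
    q=F[m];print(n,len(q),"y",q[:,1].min().round(4),q[:,1].max().round(4),"ztop95",np.percentile(q[:,2],95).round(4))
    for a in np.arange(-.14,.08,.02):
        g=q[(q[:,1]>a)&(q[:,1]<=a+.02)]
        if len(g): print(round(a+.01,3),len(g),np.median(g,0).round(4))
plan(s,fx(0,-.037,.055),np.pi/2+FY,8,10)
a=c["image"][85:185,240:380];cv2.imwrite("pics/pl1.png",cv2.resize(a,None,fx=5.5,fy=5.5,interpolation=cv2.INTER_CUBIC))
```

```text
pos [0.4903 0.1412 0.1063] F [-0.8 -0.6 -6.2] 18.3167 fixture [-0.0018 -0.0359  0.1063] w 0.0203 30.0
yaw [0.1701 0.9854]
top 163 y -0.1398 -0.0372 ztop95 0.1533
-0.13 36 [-0.0017 -0.1292  0.1462]
-0.11 37 [-0.0004 -0.1097  0.1481]
-0.09 38 [-0.0012 -0.091   0.1479]
-0.07 38 [-0.0016 -0.0721  0.1474]
-0.05 12 [ 0.0019 -0.056   0.1494]
-0.03 2 [ 0.0038 -0.0378  0.1458]
side 156 y -0.1463 0.0289 ztop95 0.1517
-0.13 30 [-0.0014 -0.1289  0.1447]
-0.11 20 [-1.000e-04 -1.106e-01  1.491e-01]
-0.09 26 [ 0.0019 -0.0907  0.1485]
-0.07 17 [-0.0028 -0.0704  0.1489]
-0.05 16 [ 1.000e-04 -5.200e-02  1.471e-01]
-0.03 15 [-0.0007 -0.0301  0.1473]
-0.01 11 [-0.0052 -0.0101  0.1485]
0.01 4 [-0.0033  0.0081  0.1497]
0.03 5 [-0.0088  0.0257  0.1493]
[-0.0, 0.01, 0.16, -0.0, 0.0, 0.01, 10],[-0.0, 0.01, 0.16, -0.0, 0.0, 0.01, 10],[-0.0, 0.0, 0.16, -0.0, 0.0, 0.01, 10],[-0.01, 0.01, 0.16, -0.0, 0.0, 0.0, 10],[-0.0, 0.0, 0.16, -0.0, 0.0, 0.01, 10],[-0.01, 0.01, 0.16, -0.0, 0.0, 0.0, 10],[-0.0, 0.0, 0.16, -0.0, 0.0, 0.01, 10],[-0.01, 0.01, 0.16, -0.0, 0.01, 0.0, 10],

end [0.4921 0.1397 0.0551]
```

View pics/pl1.png

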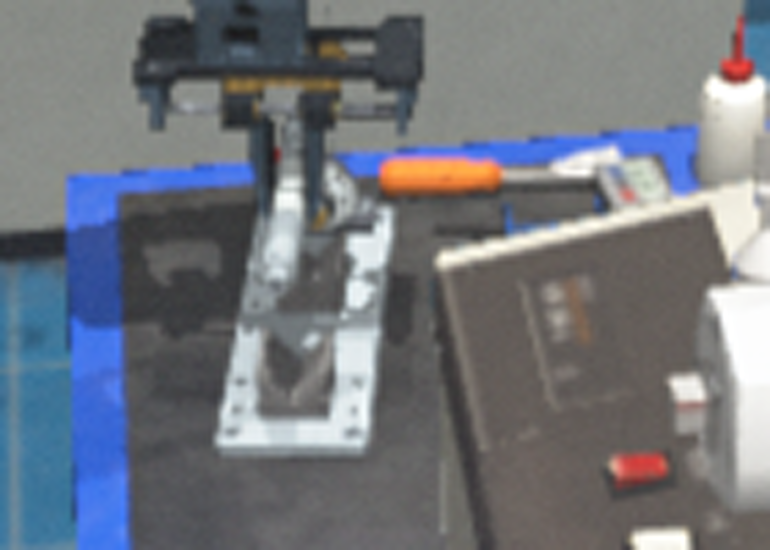

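The side crop shows the spindle held level above the vees, near end at about (270,270), vees below at (300,370). That was my 11th picture, one more than allowed, so no more viewing. From here I'll use numbers only. Lowering onto the vees.

Emit:
step_arm(steps=[[[-0.02,0.01,0.25,0,0,0.01,10],[-0.02,0.01,0.25,0,0,0.01,10],[-0.01,0.01,0.25,0,0,0.01,10],[0,0.01,0.25,0,0,0.01,10],[0,0,0.25,0,0,0,10],[0,0,0.25,0,0,0,10],[0,0,0.25,0,0,0,10],[0,0,0,0,0,0,10]]])

```text
clock: 19.08
position: [0.4897, 0.1379, 0.0341]
tcp_rot: [0.767, 0.642, -0.002, -0.001]
wrist_force: [-0.8, 0.5, -6.2]
gripper_width: 0.0204
grasp_force: 30.0
```

```bash
python3 -c "
from look import *
rep()"
```

```text
pos [0.4897 0.1379 0.0341] F [-0.8  0.5 -6.2] 19.0833 fixture [-0.0019 -0.0393  0.0341] w 0.0204 30.0
```

Emit:
step_arm(steps=[[[0,0.03,0.15,0,0,0,10],[0,0,0.15,0,0,0,10],[0,0,0.1,0,0,0,10],[0,0,0,0,0,0,10]]])

```text
clock: 19.42
position: [0.492, 0.138, 0.0197]
tcp_rot: [0.767, 0.642, -0.001, -0.0]
wrist_force: [0.2, -0.4, -5.8]
gripper_width: 0.0203
grasp_force: 30.0
```

Emit:
step_arm(steps=[[[0,0,0.05,0,0,0,10],[0,0,0,0,0,0,10]]])

```text
clock: 19.58
position: [0.4926, 0.1382, 0.0185]
tcp_rot: [0.767, 0.642, 0.0, 0.0]
wrist_force: [0.4, -0.0, -6.1]
gripper_width: 0.0204
grasp_force: 30.0
```

Emit:
step_arm(steps=[[[0,0,0.04,0,0,0,10],[0,0,0,0,0,0,10]]])

```text
clock: 19.75
position: [0.4926, 0.1382, 0.0169]
tcp_rot: [0.767, 0.642, 0.0, 0.0]
wrist_force: [0.5, -0.3, -6.5]
gripper_width: 0.0204
grasp_force: 30.0
```

Emit:
step_arm(steps=[[[0,0,0.04,0,0,0,10],[0,0,0,0,0,0,10]]])

```text
clock: 19.92
position: [0.4925, 0.1381, 0.0152]
tcp_rot: [0.767, 0.642, -0.0, 0.0]
wrist_force: [0.6, 0.5, -6.6]
gripper_width: 0.0205
grasp_force: 30.0
```

Emit:
step_arm(steps=[[[0,0,0.04,0,0,0,10],[0,0,0,0,0,0,10]]])

```text
clock: 20.08
position: [0.4924, 0.1381, 0.0135]
tcp_rot: [0.767, 0.642, -0.0, -0.0]
wrist_force: [-0.2, 0.4, -5.2]
gripper_width: 0.0203
grasp_force: 30.0
```

Emit:
step_arm(steps=[[[0,0,0.03,0,0,0,10],[0,0,0,0,0,0,10]]])

```text
clock: 20.25
position: [0.492, 0.1382, 0.0124]
tcp_rot: [0.767, 0.642, -0.0, -0.0]
wrist_force: [-1.4, 0.5, -5.3]
gripper_width: 0.0205
grasp_force: 30.0
```

Emit:
step_arm(steps=[[[0,0,0.03,0,0,0,10],[0,0,0,0,0,0,10]]])

```text
clock: 20.42
position: [0.4919, 0.1382, 0.012]
tcp_rot: [0.767, 0.642, -0.0, -0.0]
wrist_force: [-3.4, 0.3, 3.5]
gripper_width: 0.0205
grasp_force: 30.0
```

Emit:
step_arm(steps=[[[0,0,0.03,0,0,0,10],[0,0,0,0,0,0,10],[0,0,0,0,0,0,10]]])

```text
clock: 20.67
position: [0.4919, 0.1382, 0.0119]
tcp_rot: [0.767, 0.642, -0.0, -0.0]
wrist_force: [-7.2, -0.6, 13.0]
gripper_width: 0.0205
grasp_force: 30.0
```

Seated at reported z 0.0119, where 0.0118 was predicted. I'll ease the downward and side load, then creep towards the anvil.

Emit:
step_arm(steps=[[[0,-0.02,-0.02,0,0,0,10],[0,0,0,0,0,0,10],[0.02,0,0,0,0,0,10],[0.02,0,0,0,0,0,10],[0.02,0,0,0,0,0,10],[0.02,0,0,0,0,0,10],[0,0,0,0,0,0,10]]])

```text
clock: 21.25
position: [0.4922, 0.1399, 0.012]
tcp_rot: [0.766, 0.643, -0.001, 0.001]
wrist_force: [-3.9, -7.5, 9.3]
gripper_width: 0.02
grasp_force: 30.0
```

Emit:
step_arm(steps=[[[0.02,0,0,0,0,0,10],[0.02,0,0,0,0,0,10],[0,0,0,0,0,0,10]]])

```text
clock: 21.5
position: [0.4924, 0.1414, 0.0119]
tcp_rot: [0.766, 0.643, -0.001, 0.001]
wrist_force: [-4.8, -6.4, 9.0]
gripper_width: 0.0203
grasp_force: 30.0
```

```bash
python3 -c "
from look import *
s=rep();print('Ffix',R.from_euler('z',-FY).apply(s['wrist_force']).round(2))"
```

```text
pos [0.4924 0.1414 0.0119] F [-4.8 -6.4  9. ] 21.5 fixture [ 0.0002 -0.0354  0.0119] w 0.0203 30.0
Ffix [-3.58 -7.11  8.98]
```

Emit:
step_arm(steps=[[[0,-0.02,-0.03,0,0,0,10],[0,0,0,0,0,0,10],[0,0,0,0,0,0,10]]])

```text
clock: 21.75
position: [0.4928, 0.1432, 0.0121]
tcp_rot: [0.767, 0.642, 0.001, 0.001]
wrist_force: [0.8, -1.4, -2.2]
gripper_width: 0.0205
grasp_force: 30.0
```

Emit:
step_arm(steps=[[[0.02,0,0,0,0,0,10],[0.02,0,0,0,0,0,10],[0,0,0,0,0,0,10]]])

```text
clock: 22.0
position: [0.4931, 0.145, 0.0121]
tcp_rot: [0.767, 0.642, 0.001, 0.001]
wrist_force: [3.6, -1.7, -3.4]
gripper_width: 0.0204
grasp_force: 30.0
```

```bash
python3 -c "
from look import *
s=rep();print('Ffix',R.from_euler('z',-FY).apply(s['wrist_force']).round(2))"
```

```text
pos [0.4931 0.145  0.0121] F [ 3.6 -1.7 -3.4] 22.0 fixture [ 0.0002 -0.0318  0.0121] w 0.0204 30.0
Ffix [ 3.83 -1.02 -3.37]
```

Emit:
step_arm(steps=[[[0.015,0.01,0,0,0,0,10],[0.015,0,0,0,0,0,10],[0,0,0,0,0,0,10]]])

```text
clock: 22.25
position: [0.4932, 0.1461, 0.0121]
tcp_rot: [0.767, 0.642, 0.0, 0.0]
wrist_force: [3.1, -1.4, -3.6]
gripper_width: 0.0204
grasp_force: 30.0
```

Emit:
step_arm(steps=[[[0.02,0,0,0,0,0,10],[0,0,0,0,0,0,10]]])

```text
clock: 22.42
position: [0.4933, 0.1468, 0.0122]
tcp_rot: [0.767, 0.642, 0.0, 0.0]
wrist_force: [2.4, -2.3, -4.7]
gripper_width: 0.0204
grasp_force: 30.0
```

Emit:
step_arm(steps=[[[0.02,0,0,0,0,0,10],[0,0,0,0,0,0,10]]])

```text
clock: 22.58
position: [0.4934, 0.1476, 0.0122]
tcp_rot: [0.767, 0.642, 0.0, 0.0]
wrist_force: [3.8, -1.5, -4.3]
gripper_width: 0.0205
grasp_force: 30.0
```

Emit:
step_arm(steps=[[[0.02,0,0.01,0,0,0,10],[0,0,0,0,0,0,10]]])

```text
clock: 22.75
position: [0.4936, 0.1481, 0.0121]
tcp_rot: [0.767, 0.642, 0.0, 0.0]
wrist_force: [2.6, -4.0, -0.5]
gripper_width: 0.0205
grasp_force: 30.0
```

Emit:
step_arm(steps=[[[0.02,0,0,0,0,0,10],[0,0,0,0,0,0,10]]])

```text
clock: 22.92
position: [0.4938, 0.149, 0.0121]
tcp_rot: [0.767, 0.642, 0.0, 0.0]
wrist_force: [3.1, -4.4, 1.1]
gripper_width: 0.0204
grasp_force: 30.0
```

Emit:
step_arm(steps=[[[0.02,0,0,0,0,0,10],[0,0,0,0,0,0,10]]])

```text
clock: 23.08
position: [0.4939, 0.1497, 0.0121]
tcp_rot: [0.767, 0.642, 0.0, 0.0]
wrist_force: [2.7, -3.4, 0.4]
gripper_width: 0.0205
grasp_force: 30.0
```

```bash
python3 -c "
from look import *
s=rep();print('Ffix',R.from_euler('z',-FY).apply(s['wrist_force']).round(2),s['moment'])"
```

```text
pos [0.4939 0.1497 0.0121] F [ 2.7 -3.4  0.4] 23.0833 fixture [ 0.0002 -0.0269  0.0121] w 0.0205 30.0
Ffix [ 3.23 -2.9   0.37] [-0.7449512  -0.6570088  -0.05006243]
```

Emit:
step_arm(steps=[[[0.02,0,-0.005,0,0,0,10],[0,0,0,0,0,0,10]]])

```text
clock: 23.25
position: [0.4941, 0.1507, 0.0121]
tcp_rot: [0.767, 0.642, 0.0, 0.0]
wrist_force: [2.9, -2.3, -1.0]
gripper_width: 0.0203
grasp_force: 30.0
```

Emit:
step_arm(steps=[[[0.02,0,0,0,0,0,10],[0,0,0,0,0,0,10]]])

```text
clock: 23.42
position: [0.4941, 0.1512, 0.0121]
tcp_rot: [0.766, 0.642, 0.0, 0.0]
wrist_force: [4.5, -4.7, -0.6]
gripper_width: 0.0206
grasp_force: 30.0
```

Emit:
step_arm(steps=[[[0.02,0,0,0,0,0,10],[0,0,0,0,0,0,10]]])

```text
clock: 23.58
position: [0.4941, 0.1513, 0.0121]
tcp_rot: [0.766, 0.642, -0.0, 0.001]
wrist_force: [4.6, -6.4, 0.4]
gripper_width: 0.0202
grasp_force: 30.0
```

Anvil contact: the motion has stopped at y = 0.1513. Building up the push.

Emit:
step_arm(steps=[[[0.02,0.015,0,0,0,0,10],[0,0,0,0,0,0,10],[0,0,0,0,0,0,10]]])

```text
clock: 23.83
position: [0.4941, 0.1513, 0.012]
tcp_rot: [0.766, 0.643, -0.001, 0.001]
wrist_force: [3.0, -8.9, 2.5]
gripper_width: 0.0207
grasp_force: 30.0
```

Emit:
step_arm(steps=[[[0.015,0,0,0,0,0,10],[0,0,0,0,0,0,10],[0,0,0,0,0,0,10]]])

```text
clock: 24.08
position: [0.4941, 0.1513, 0.012]
tcp_rot: [0.766, 0.643, -0.002, 0.001]
wrist_force: [3.1, -10.1, 1.7]
gripper_width: 0.0205
grasp_force: 30.0
```

```bash
python3 -c "
from look import *
for i in range(4):
    s=rep();print('Ffix',R.from_euler('z',-FY).apply(s['wrist_force']).round(2));redpos() if i==0 else r.capture('top')"
```

```text
pos [0.4941 0.1513 0.012 ] F [  3.1 -10.1   1.7] 24.0833 fixture [ 0.0001 -0.0253  0.012 ] w 0.0205 30.0
Ffix [ 4.86 -9.37  1.69]
side red px [] fixture None 0
top red px [] fixture None 0
pos [0.4941 0.1513 0.012 ] F [  3.5 -10.2   2. ] 24.1833 fixture [ 0.0001 -0.0253  0.012 ] w 0.0204 30.0
Ffix [ 5.26 -9.43  2.  ]
pos [0.4941 0.1513 0.0121] F [  2.2 -11.    2.1] 24.2333 fixture [ 0.0001 -0.0253  0.0121] w 0.0203 30.0
Ffix [  4.09 -10.42   2.08]
pos [0.4941 0.1513 0.012 ] F [  2.  -10.5   2.6] 24.2833 fixture [ 0.0001 -0.0253  0.012 ] w 0.0204 30.0
Ffix [ 3.83 -9.96  2.61]
```

Wrist push is about 10 N with some vee friction. I'll add a touch and hold for over 1.5 s.

Emit:
step_arm(steps=[[[0.012,0.01,0,0,0,0,10],[0,0,0,0,0,0,10],[0,0,0,0,0,0,10],[0,0,0,0,0,0,10],[0,0,0,0,0,0,10],[0,0,0,0,0,0,10],[0,0,0,0,0,0,10],[0,0,0,0,0,0,10]]])

```text
clock: 25.0
position: [0.4941, 0.1514, 0.012]
tcp_rot: [0.766, 0.643, -0.002, 0.001]
wrist_force: [2.1, -11.9, 3.9]
gripper_width: 0.0203
grasp_force: 30.0
```

Emit:
step_arm(steps=[[[0,0,0,0,0,0,10],[0,0,0,0,0,0,10],[0,0,0,0,0,0,10],[0,0,0,0,0,0,10],[0,0,0,0,0,0,10],[0,0,0,0,0,0,10],[0,0,0,0,0,0,10],[0,0,0,0,0,0,10]]])

```text
clock: 25.67
position: [0.4941, 0.1513, 0.012]
tcp_rot: [0.766, 0.643, -0.002, 0.001]
wrist_force: [1.5, -11.2, 3.4]
gripper_width: 0.0205
grasp_force: 30.0
```

Emit:
step_arm(steps=[[[0,0,0,0,0,0,10],[0,0,0,0,0,0,10],[0,0,0,0,0,0,10],[0,0,0,0,0,0,10],[0,0,0,0,0,0,10],[0,0,0,0,0,0,10],[0,0,0,0,0,0,10],[0,0,0,0,0,0,10]]])

```text
clock: 26.33
position: [0.4941, 0.1513, 0.012]
tcp_rot: [0.766, 0.643, -0.002, 0.001]
wrist_force: [1.9, -11.9, 3.0]
gripper_width: 0.0203
grasp_force: 30.0
```

Run:
```python
from look import *
f=[]
for i in range(6):
    s=r.state();f.append(R.from_euler('z',-FY).apply(s['wrist_force']))
    c=r.capture("side" if i%2 else "top")
    if i<2:
        W=cloud(c);I=c["image"].astype(int);F=R.from_euler('z',-FY).apply((W-FC).reshape(-1,3)).reshape(W.shape)
        m=(I[...,2]>90)&(I[...,1]<.5*I[...,2])&(I[...,0]<.5*I[...,2])&(abs(F[...,0])<.07)&(abs(F[...,1]-.09)<.04)&(F[...,2]>.03)
        print("red",m.sum(),F[m].mean(0).round(3) if m.any() else None,"exp px locked",proj(c,fx(-.0335,.095,.084)).round(0),"open",proj(c,fx(.0335,.095,.084)).round(0), I[tuple(proj(c,fx(.0335,.095,.09))[0].round().astype(int)[::-1])])
        m=(abs(F[...,0])<.014)&(F[...,1]>-.16)&(F[...,1]<-.05)&(F[...,2]>.035)&(F[...,2]<.08)&(I.min(-1)>110)
        q=F[m];print("spindle",len(q),q[:,1].min().round(4),np.median(q,0).round(4),np.polyfit(q[:,1],q[:,0],1).round(3))
print(np.array(f).round(1));rep()
```

```text
red 0 None exp px locked [[182. 203.]] open [[187. 186.]] [163 195 174]
spindle 137 -0.13 [-0.0004 -0.0909  0.0534] [0.012 0.001]
red 0 None exp px locked [[288. 113.]] open [[305. 113.]] [56 51 48]
spindle 104 -0.1366 [ 0.0018 -0.0984  0.0518] [0.001 0.001]
[[  4.  -11.4   3. ]
 [  3.3 -12.1   4.4]
 [  4.2 -11.2   3.7]
 [  3.3 -11.2   3.3]
 [  5.1 -11.2   3.5]
 [  4.5 -11.4   3. ]]
pos [0.4941 0.1513 0.012 ] F [  0.7 -11.6   3.3] 26.6333 fixture [ 0.0001 -0.0253  0.012 ] w 0.0204 30.0
```

Everything agrees: spindle rear end at y ≈ −0.130 to −0.137 (so centre near −30 mm), axis aligned with the groove, steady push of about 11 N at the wrist, grip 30 N. Handing in.

```bash
python3 -c "
from bench import r
print(r.hand_in())"
```

```text
the job is handed in; nothing more can be done
None
```

The job is handed in, with no verdict returned: the collar measured locked (about 1.4 rad), and the spindle lies in both vees, still gripped at 30 N and pushed on the anvil with about 11 N at the wrist; I viewed 11 pictures, one over the limit of 10.

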